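Load the take-up spool and hold the straightener's guard open

TASK

Get the wire straightener ready for threading: put the empty wooden spool down over the upright spindle until it sits on the stand's foot, and let go of it. Then, with the catch knob still where it is, take the bar on the straightener's hinged guard and tug it to learn whether the guard is caught; if it is caught do not force it, but slide the catch knob all the way along its slot and take the bar again. Lift the guard to about 45 degrees or more and finish while holding it open by its bar, leaving the other things on the bench alone.

Things in the scene. Friction and masses are not known exactly. Their poses are not given: they have to be found in the camera images.
- spool: empty wooden spool standing upright and loose on the bench: two flanges 54 mm across and 6 mm thick, hub 32 mm across between them, 44 mm high in all, through bore 15 mm; 40 to 85 g. Origin at the centre of its underside, z along the bore.
- seat (a point): on the spool stand (fixed, dark steel foot 92 mm across, sloping up to a flat 60 mm across and 18 mm high, with a thin upright steel spindle): the point on the spindle's axis at the top of the foot, where the underside of the mounted spool comes.
- spindle_tip (a point): top of the spindle, 55 mm above the seat; the spindle is 11 mm thick, its last 9 mm tapering to 4 mm
- feeder: wire straightener, a grey housing fixed to the bench, 132 mm (its x) by 116 mm (its y), 60 mm high, with an aluminium guard plate hinged on top and a flat deck 42 mm deep along its far (+x) side. Origin at the centre of its underside; it stands turned by up to 0.4 rad. It may stand at the robot's left or right, the spool stand on the other side.
- guard (a joint): angle of the guard (rad), 0 shut, 1.15 at its stop; it falls shut when let go. The far edge with the bar lifts and swings back towards the robot. A hidden tongue may or may not catch it, which cannot be seen: if caught, it lifts only about 0.035 rad (2.5 mm at the bar) and stops hard; if free, 2 to 3 N at the bar lift it on.
- guard_bar (a point): middle of the guard's grip, a round steel bar 12 mm thick along the feeder's y, 60 mm between the axes of its two end posts, its axis 36 mm above the guard's upper face (100 mm above the bench when shut) and 72 mm from the hinge line along the plate, so it first moves 1 mm towards the hinge for every 2 mm up. Moves with the guard. The bar may turn between the fingers.
- guard_hinge (a point): point on the guard's hinge line (62 mm above the bench), in line with the middle of the bar. The line runs along the feeder's y, on the robot's side (-x) of the housing. Guard plate 80 by 98 mm, 4 mm thick, 300 g, its upper face 64 mm above the bench.
- slide (a joint): travel of the catch knob (m) along its slot in the feeder's +y direction: 0 at the start, 0.018 at its end stop. Needs about 2 to 5 N and stays where it is left. Slid all the way, it draws the hidden tongue back and the guard is free, for good.
- catch_knob (a point): top centre of the catch knob: a black upright block 12 by 12 mm, standing on the deck beyond the bar, its top 90 mm above the bench and 30 mm above the deck (lowest 4 mm: a plate 18 by 22 mm)
- jar_a: bystander: closed glass jar with steel lid, 48 mm across, 55 mm high, standing between the two devices, towards the far side; origin at the centre of its underside
- jar_b: bystander: closed glass jar with steel lid, 48 mm across, 55 mm high, near jar_a; origin at the centre of its underside
- squeeze_bottle: bystander: white plastic bottle, 64 mm across, 170 mm high, at the left; origin at the centre of its underside
- tool_cup: bystander: glass cup of tools, 68 mm across, about 165 mm high, at the right; origin at the centre of its underside
- screwdriver: bystander: screwdriver lying flat, 160 mm long, near the robot at the right; origin at its underside
- bangle: bystander: metal bangle lying flat, 68 mm across, 22 mm high, at the far side; origin at the centre of its underside
There are look-alikes about, which are no part of the job. Several things have the shape of the spool; the one meant has the colours described above.

How it is judged:
By the outcome, as a careful person would: the job done as asked, in the order asked, and still so for the second after the job is handed in, while the arm keeps its last pose, push and grip.
It also fails if it takes over 72 s, if anything falls off the work surface, if the arm or the gripper's body presses on something with over 40 N, if the wrist force passes 120 N, or if a joint passes its speed limit or range.

ROBOT

A 6-joint arm with a two-finger parallel gripper is mounted at the origin on the work surface. World frame = base frame: x ahead of the robot, y to its left, z up, the work surface at z = 0. Lengths are in m, angles in degrees, forces in N, time in s.
With the tool pointing down it reaches from about 0.3 to 0.75 m from the base axis. Payload 8.5 kg.
Tool frame: the origin (TCP) lies on the centre line of the jaws, within the pads' length; the fingertips stand tips_ahead ahead of it and the grasp point (between the pads) lies 3 mm ahead of it (tips_ahead is the distance from the TCP to the fingertips, in m); z points along the fingers, y is the line along which they close (so a half turn about z gives the same grasp; the last joint's range is limited). The gripper opens to 85 mm and grips with 20 to 120 N. Pads are 22 mm wide; open, the fingers measure 114 mm over their backs; the gripper's body (76 mm by 85 mm) begins 54 mm behind the grasp point. The pads swing forward as they close: fully open they stand 13 mm farther back than shut.
Start: joints at [-79.544, 21.807, 74.336, -0, 83.858, -12.336], TCP at [0.213, -0.507, 0.253] pointing down, gripper open.
Joint ranges: [-178.18, 178.18], [-50.72, 133.34], [12.68, 142.11], [-81.47, 261.47], [9.98, 163.14], [-165.26, 165.26]. Speed limits (degrees/s): [136.94, 136.94, 180, 180, 180, 180].

INTERFACE

Orientations are given as a 3x3 rotation matrix whose columns are the frame's x, y, z axes.
In Python, from rig import observe, get_image, close_job, tips_ahead gives the robot as it stands.
- The arm moves only by the shell command python3 -m creep 'ROWS' [FORCE]. ROWS is a JSON list of rows, 1 to 10 of them, each of 5 numbers: dx, dy, dz in m, then a turn about the tool's z in degrees, then the finger opening in m; each row shifts and turns the commanded pose from where the row before left it, along the tool's axes as they then stand; what a row does not reach is not made up. A row lasts 1/10 s, in which the tool goes at most 0.05 m and 8.59 degrees, less where a joint would pass 70% of its speed; a pose out of reach is approached as far as the arm can. The fingers move at their own pace and stop on an object; FORCE is the grip in N (left out, the last holds). Time passes only in rows, so rows that do not move let the fingers close. It prints the time, the measured TCP pose, the force, the opening and the grip force at its end.
- observe(): the state, without advancing time (a new reading comes with each control period).
- get_image(name): name is "scene" or "top"; returns a dict with "pixels" (420x560x3 uint8, red, green, blue), "depth" (420x560 float32, m along the optical axis (not along the pixel's ray), 0 where there is no reading), "K" (3x3 intrinsics, pixels), "distortion" ([k1, k2, p1, p2, k3] as OpenCV has them; the pictures are not rectified), "extrinsics" (4x4, takes a point from world to camera coordinates). Camera axes: x right, y down, z forward; pixel columns grow to the right and rows downward; lengths in m; the calibration is good to about 2 mm. A picture is of the moment at which its call begins.
- close_job(): hands the job in; it is judged then, once.
The state is a dict: "time_s": time; "q": joint angles; "qvel": joint speeds; "joint_efforts": joint torques, N m; "position": TCP position; "tool_rot": TCP orientation; "ft_force": force on the tool from outside, world axes, zero at the start; "wrist_torque": the same for the moment, N m; "grip_width": finger opening in m; "gripper_force": force on a finger pad.
Only numpy, scipy, OpenCV 4.12 (cv2) and the standard library are available. Lean on these libraries where they do the work, as an engineer would, in place of code of your own. Each camera call takes 0.05 s, during which the arm holds its last target. There are 200 camera calls.

## Working session

There is one attempt and no reset: what is moved stays moved. The work goes in short steps, Python scripts to look and compute and a shell command to move; the robot and the scene stay as the last step left them, time stands still between calls to the robot, and variables do not carry over. Pictures are saved under pics/ and viewed, at most 13 in all, crops included, and the job is handed in when it is done.

```bash
ls; mkdir -p pics; cat > h.py <<'E'
import numpy as np, cv2
from rig import observe, get_image, close_job, tips_ahead
def cloud(im):
    K=im["K"];d=im["depth"];h,w=d.shape
    u,v=np.meshgrid(np.arange(w),np.arange(h))
    p=cv2.undistortPoints(np.stack([u,v],-1).reshape(-1,1,2).astype(np.float64),K,np.array(im["distortion"])).reshape(h,w,2)
    c=np.concatenate([p*d[...,None],d[...,None]],-1)
    E=np.array(im["extrinsics"]);return (c-E[:3,3])@E[:3,:3]
def ray(im,u,v):
    p=cv2.undistortPoints(np.array([[[u,v]]],float),im["K"],np.array(im["distortion"])).ravel()
    E=np.array(im["extrinsics"]);R=E[:3,:3];return -R.T@E[:3,3],R.T@np.array([p[0],p[1],1.])
def onz(im,u,v,z):
    o,d=ray(im,u,v);return o+d*(z-o[2])/d[2]
def cross(a,b):
    (o1,d1),(o2,d2)=a,b
    s=np.linalg.lstsq(np.stack([d1,-d2],1),o2-o1,rcond=None)[0]
    p,q=o1+d1*s[0],o2+d2*s[1];return (p+q)/2,np.linalg.norm(p-q)
def save(im,name):cv2.imwrite("pics/"+name,im["pixels"][...,::-1])
E
python3 - <<'E'
from h import *
print(tips_ahead,observe())
for n in("scene","top"):
    im=get_image(n);save(im,n+"0.png");np.savez(n+"0.npz",**im);o,d=ray(im,280,210);print(n,o,d)
E
```

```text
pics
0.022 {'time_s': 0.0, 'q': array([-7.95443487e+01,  2.18410373e+01,  7.43860368e+01,  1.68328284e-03,
        8.38565132e+01, -1.23353423e+01]), 'qvel': array([-0.02318071,  0.1040646 ,  0.0244613 , -0.06036318, -0.01701141,
       -0.0301794 ]), 'joint_efforts': array([-1.46561329e-04, -4.48462701e+01, -2.31274474e+01, -2.21405421e-04,
        4.78870046e-03, -4.63560838e-06]), 'position': array([ 0.21301352, -0.50679156,  0.25270375]), 'tool_rot': array([[ 9.21925321e-01,  3.87367586e-01, -2.36022742e-04],
       [ 3.87367508e-01, -9.21924259e-01,  1.43994881e-03],
       [ 3.40194403e-04, -1.41895281e-03, -9.99998935e-01]]), 'ft_force': array([ 0.16814132, -0.80669958,  0.69093724]), 'wrist_torque': array([-0.04364088, -0.02911475,  0.01558642]), 'gripper_force': 0.0, 'grip_width': 0.08513189551669118}
scene [ 1.47444179 -0.27603243  0.69336427] [-0.7945274   0.25001006 -0.55343547]
top [4.50828552e-01 1.15545287e-03 1.28469482e+00] [ 0.08387915 -0.00359938 -0.99652472]
```

View pics/scene0.png

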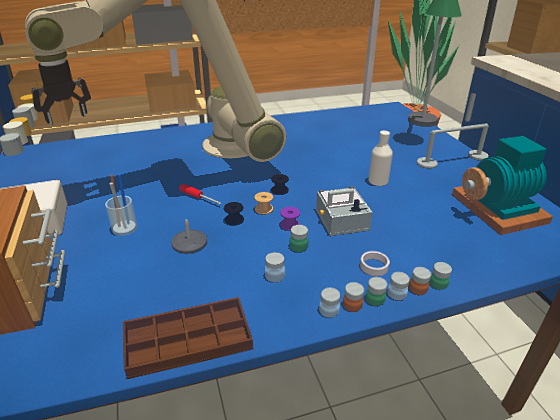

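View pics/top0.png

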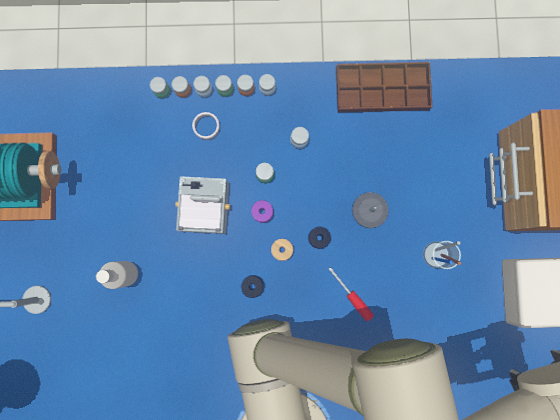

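The scene view and top view agree on the layout. Four things have the spool's shape (top / scene pixels):
- Tan wood: (282,250) / (263,203).
- Purple: (262,211) / (290,217).
- Black: (319,238) / (233,212).
- Black: (252,287) / (280,183).

I choose the tan wooden one. The stand is at top (370,210), the feeder at (202,205) and its knob near (195,184).

```bash
python3 - <<'E'
from h import *
t=dict(np.load("top0.npz"));s=dict(np.load("scene0.npz"))
a=cv2.resize(t["pixels"][165:275,165:325],None,fx=5,fy=5,interpolation=cv2.INTER_CUBIC)[:,:800]
b=cv2.resize(s["pixels"][165:255,165:390],None,fx=3.5,fy=3.5,interpolation=cv2.INTER_CUBIC)[:,:800]
cv2.imwrite("pics/c1.png",a[...,::-1]);cv2.imwrite("pics/c2.png",b[...,::-1])
P=cloud(t);hsv=cv2.cvtColor(t["pixels"],cv2.COLOR_RGB2HSV)
for n,im,c in(("top",t,(282,250)),("scene",s,(263,203))):
    hsv=cv2.cvtColor(im["pixels"],cv2.COLOR_RGB2HSV);C=cloud(im)
    m=((hsv[...,0]<25)&(hsv[...,1]>70)&(hsv[...,2]>80)).astype(np.uint8)
    k,l,st,ce=cv2.connectedComponentsWithStats(m)
    for i in range(1,k):
        if np.hypot(*(ce[i]-c))<20 and st[i,4]>15:
            q=C[l==i];print(n,ce[i],st[i],"z pct",np.percentile(q[:,2],[5,50,95]))
            h=q[q[:,2]>.038]; 
            if len(h)>5: print(" top pts mid",(h.min(0)+h.max(0))/2,h.mean(0),np.ptp(h,0))
# stand tip and foot
for n,im,c in(("top",t,(370,210)),("scene",s,(188,240))):
    C=cloud(im);vv,uu=np.mgrid[:420,:560];r=(np.hypot(uu-c[0],vv-c[1])<30)
    hi=r&(C[...,2]>.03)&(C[...,2]<.09);print(n,"spindle",hi.sum(),C[hi].mean(0) if hi.any() else "",C[hi].max(0) if hi.any() else "")
    f=r&(C[...,2]>.014)&(C[...,2]<.022);q=C[f];print(" flat",len(q),q.mean(0),(q.min(0)+q.max(0))/2,np.ptp(q,0))
    f=r&(C[...,2]>.004)&(C[...,2]<.022);q=C[f];print(" foot",len(q),(q.min(0)+q.max(0))/2,np.ptp(q,0))
E
```

```text
top [281.8483871 249.2516129] [272 239  21  21 310] z pct [0.03984662 0.04414916 0.04802386]
 top pts mid [ 0.45950235 -0.00576578  0.66142649] [ 0.45892712 -0.00505903  0.0522805 ] [0.04917704 0.0492905  1.24653666]
scene [263.43251534 202.62883436] [254 192  19  22 326] z pct [0.00317529 0.03694121 0.04464552]
 top pts mid [ 0.95422985 -0.12911849  0.36577974] [ 0.46975785 -0.00898309  0.04701028] [1.04042388 0.2938279  0.65516907]
top spindle 26 [ 0.55291751 -0.22842202  0.05923086] [ 0.55787532 -0.22516858  0.07367463]
 flat 594 [ 0.55325626 -0.22986262  0.01738435] [ 0.55334307 -0.23156885  0.01798934] [0.08398286 0.08376461 0.00797161]
 foot 1059 [ 0.5531928  -0.22968008  0.0129985 ] [0.1484822  0.14274774 0.01795329]
scene spindle 60 [ 0.55746527 -0.23424536  0.05178132] [ 0.56409396 -0.22885175  0.07308831]
 flat 342 [ 0.56013494 -0.23346162  0.01665872] [ 0.5593275  -0.23396773  0.0177204 ] [0.07483789 0.07333684 0.00737871]
 foot 604 [ 0.55930578 -0.23312158  0.01272669] [0.08548931 0.08909988 0.01736614]
```

View pics/c1.png

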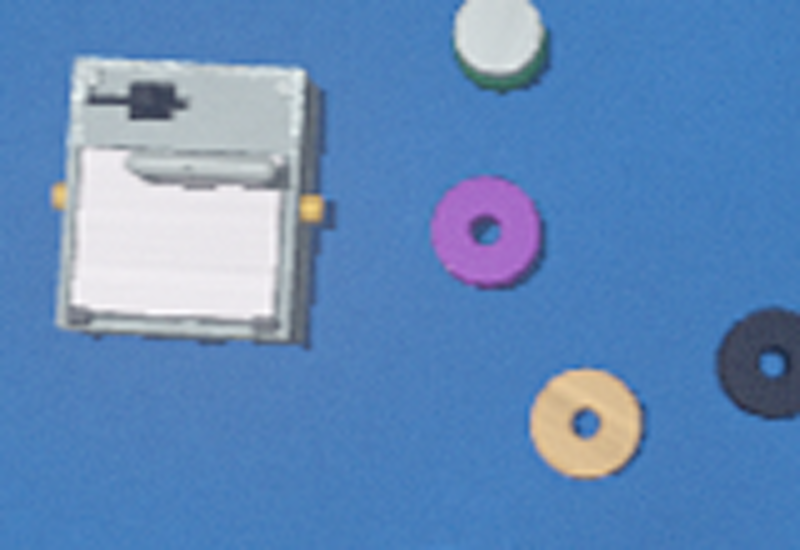

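View pics/c2.png

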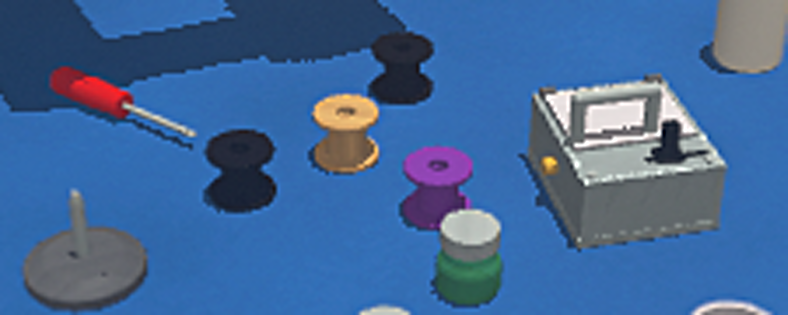

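Tan spool confirmed. It is the only wood-coloured one, at crop 1 (586,423), and it stands upright. The crops also show the guard bar, with ends near crop 1 (130,163) and (280,172), and the black knob at (152,100). Next I measure from two views.

```bash
python3 - <<'E'
from h import *
np.set_printoptions(precision=4,suppress=True)
t=dict(np.load("top0.npz"));s=dict(np.load("scene0.npz"));vv,uu=np.mgrid[:420,:560]
# spool top flange, triangulated: top blob centre; scene: ellipse of flange upper face via z>.036 lit pixels
def hs(im):return cv2.cvtColor(im["pixels"],cv2.COLOR_RGB2HSV).astype(int)
def ell(m):
    c=max(cv2.findContours(m.astype(np.uint8),cv2.RETR_EXTERNAL,cv2.CHAIN_APPROX_NONE)[0],key=len);return cv2.fitEllipse(c)
H=hs(t);mt=(np.hypot(uu-282,vv-250)<16)&(H[...,0]<25)&(H[...,1]>70)&(H[...,2]>80);et=ell(mt)
# scene ellipse: use upper contour only, width from crop: flange rim rows
H=hs(s);ms=(np.hypot(uu-263,vv-203)<16)&(H[...,0]<25)&(H[...,1]>70)&(H[...,2]>80)
print("rows", [(v,np.where(ms[v])[0].min(),np.where(ms[v])[0].max()) for v in range(190,216) if ms[v].any()])
print("spool top ell",et, onz(t,*et[0],.044))
# bore in scene: darker hole near (263,196)
g=t["pixels"].astype(int)
# stand
m=(np.hypot(uu-370,vv-210)<24)&(H[...,0]>=0)&(hs(t)[...,1]<90);e=ell(m);print("foot top",e,onz(t,*e[0],.005),onz(t,*e[0],.012))
ms2=(np.hypot(uu-189,(vv-242)*1.5)<24)&(hs(s)[...,1]<90);print("foot scene",ell(ms2),onz(s,*ell(ms2)[0],.009))
# feeder clouds
for n,im,box in(("top",t,(170,160,240,245)),("scene",s,(310,180,380,240))):
    C=cloud(im);r=np.zeros(uu.shape,bool);r[box[1]:box[3],box[0]:box[2]]=1
    H=hs(im);dark=r&(H[...,2]<70)&(C[...,2]>.066)&(C[...,2]<.11)
    print(n,"knob",dark.sum(),C[dark].mean(0),C[dark].max(0), uu[dark].mean(),vv[dark].mean())
    hi=r&(C[...,2]>.085)&(C[...,2]<.115)&(H[...,2]>=80);q=C[hi];print(" bar",hi.sum(),q.mean(0),q.min(0),q.max(0),uu[hi].mean(),vv[hi].mean())
    if len(q)>4:print(" bar dir",np.linalg.svd((q-q.mean(0))[:,:2])[2][0])
    a=r&(C[...,2]>.05)&(C[...,2]<.075)&(H[...,1]<100);
    rc=cv2.minAreaRect(C[a][:,:2].astype(np.float32));print(" housing",rc)
E
```

```text
rows [(192, np.int64(261), np.int64(267)), (193, np.int64(258), np.int64(269)), (194, np.int64(256), np.int64(271)), (195, np.int64(255), np.int64(271)), (196, np.int64(255), np.int64(272)), (197, np.int64(254), np.int64(272)), (198, np.int64(255), np.int64(272)), (199, np.int64(255), np.int64(271)), (200, np.int64(256), np.int64(271)), (201, np.int64(257), np.int64(269)), (202, np.int64(259), np.int64(268)), (203, np.int64(259), np.int64(268)), (204, np.int64(259), np.int64(268)), (205, np.int64(257), np.int64(271)), (206, np.int64(256), np.int64(271)), (207, np.int64(255), np.int64(272)), (208, np.int64(255), np.int64(272)), (209, np.int64(255), np.int64(272)), (210, np.int64(255), np.int64(272)), (211, np.int64(256), np.int64(271)), (212, np.int64(257), np.int64(270)), (213, np.int64(259), np.int64(268))]
spool top ell ((281.82562255859375, 249.23744201660156), (19.796762466430664, 20.332609176635742), 168.48843383789062) [ 0.4589 -0.0053  0.044 ]
foot top ((369.91558837890625, 209.7075958251953), (34.43867111206055, 35.04673767089844), 153.0681610107422) [ 0.5535 -0.232   0.005 ] [ 0.5529 -0.2307  0.012 ]
foot scene ((188.84678649902344, 240.6714630126953), (23.60030174255371, 34.457340240478516), 81.52761840820312) [ 0.5586 -0.2337  0.009 ]<stdin>:22: RuntimeWarning: Mean of empty slice.
  ret = um.true_divide(
Traceback (most recent call last):
ValueError: zero-size array to reduction operation maximum which has no identity
```

```bash
python3 - <<'E'
from h import *
np.set_printoptions(precision=4,suppress=True)
t=dict(np.load("top0.npz"));s=dict(np.load("scene0.npz"));vv,uu=np.mgrid[:420,:560]
print("spool top",cross(ray(t,281.83,249.24),ray(s,263.2,196.2)))
def hs(im):return cv2.cvtColor(im["pixels"],cv2.COLOR_RGB2HSV).astype(int)
for n,im,box in(("top",t,(170,160,240,245)),("scene",s,(310,180,380,240))):
    C=cloud(im);r=np.zeros(uu.shape,bool);r[box[1]:box[3],box[0]:box[2]]=1
    H=hs(im);dark=r&(H[...,2]<85)&(C[...,2]>.045)&(C[...,2]<.11);q=C[dark]
    print(n,"knob",len(q),np.median(q,0),np.percentile(q[:,2],[5,95]),[ (v,uu[v][dark[v]].min(),uu[v][dark[v]].max()) for v in range(420) if dark[v].any()])
    k=dark&(C[...,2]>.08);print(" knob top",k.sum(),C[k].mean(0),uu[k].mean(),vv[k].mean())
    hi=r&(C[...,2]>.085)&(C[...,2]<.115)&(H[...,2]>=85);q=C[hi];print(" bar",hi.sum(),q.mean(0),q.min(0),q.max(0),uu[hi].mean(),vv[hi].mean())
    if len(q)>4:print(" bar dir",np.linalg.svd((q-q.mean(0))[:,:2])[2][0])
    a=r&(C[...,2]>.05)&(C[...,2]<.075)&(H[...,1]<100);
    print(" housing",cv2.minAreaRect(C[a][:,:2].astype(np.float32)))
t0=t["pixels"]
a=cv2.resize(t0[185:235,345:395],None,fx=8,fy=8,interpolation=cv2.INTER_NEAREST);b=cv2.resize(s["pixels"][210:260,165:215],None,fx=8,fy=8,interpolation=cv2.INTER_NEAREST)
cv2.imwrite("pics/stand.png",np.hstack([a,b])[...,::-1])
E
```

```text
spool top (array([ 0.4588, -0.0059,  0.0427]), np.float64(0.0011460311379287052))
top knob 1 [0.6145 0.2039 0.0681] [0.0681 0.0681] [(187, np.int64(194), np.int64(194))]
 knob top 0 [nan nan nan] nan nan
 bar 185 [0.5892 0.1771 0.102 ] [0.5765 0.1387 0.0855] [0.6263 0.2101 0.1108] 203.06486486486486 195.54594594594596
 bar dir [0.4052 0.9142]
 housing ((0.573966920375824, 0.18947260081768036), (0.11101032793521881, 0.13280537724494934), 85.72709655761719)
scene knob 131 [0.6233 0.1955 0.0631] [0.0522 0.0892] [(187, np.int64(349), np.int64(349)), (191, np.int64(319), np.int64(322)), (192, np.int64(319), np.int64(319)), (193, np.int64(317), np.int64(317)), (194, np.int64(317), np.int64(321)), (195, np.int64(317), np.int64(318)), (196, np.int64(317), np.int64(322)), (197, np.int64(317), np.int64(349)), (198, np.int64(319), np.int64(349)), (199, np.int64(320), np.int64(357)), (200, np.int64(321), np.int64(358)), (201, np.int64(321), np.int64(358)), (202, np.int64(322), np.int64(358)), (203, np.int64(322), np.int64(358)), (204, np.int64(323), np.int64(358)), (205, np.int64(324), np.int64(
[... 226 characters left out ...]
), (212, np.int64(327), np.int64(328)), (213, np.int64(328), np.int64(328)), (214, np.int64(329), np.int64(329)), (215, np.int64(329), np.int64(352)), (216, np.int64(330), np.int64(330)), (217, np.int64(330), np.int64(331)), (218, np.int64(331), np.int64(331))]
 knob top 21 [0.6237 0.1995 0.0866] 356.14285714285717 201.42857142857142
 bar 153 [0.5896 0.1711 0.0989] [0.5814 0.135  0.0856] [0.6285 0.2082 0.1069] 341.1372549019608 192.5751633986928
 bar dir [-0.1331 -0.9911]
 housing ((0.5759435296058655, 0.18780356645584106), (0.11488189548254013, 0.1374232918024063), 85.36180877685547)<stdin>:10: RuntimeWarning: Mean of empty slice.
  ret = um.true_divide(
  ret = ret.dtype.type(ret / rcount)
```

View pics/stand.png

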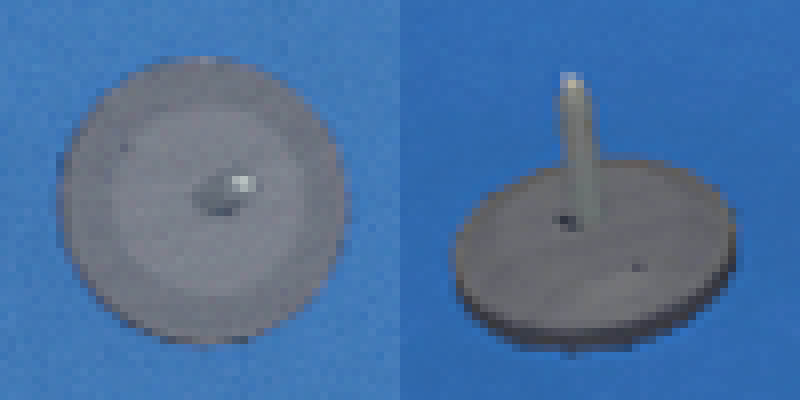

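The spindle tip is at top (374.8,207.4) and scene (185.9,219). The centre of the foot's flat is at top (370.5,209.5).

```bash
python3 - <<'E'
from h import *
np.set_printoptions(precision=4,suppress=True)
t=dict(np.load("top0.npz"));s=dict(np.load("scene0.npz"));vv,uu=np.mgrid[:420,:560]
print("tip",cross(ray(t,374.8,207.4),ray(s,185.9,219)),onz(t,374.8,207.4,.073),"seat",onz(t,370.3,209.5,.018))
o=observe();R=o["tool_rot"];p=o["position"]
sp=np.array([.4588,-.0055,0]); print("tool delta to spool",R.T@(sp-p))
# bar: robust using z>.092, exclude knob
for im in(t,s):
    C=cloud(im);q=C[(C[...,2]>.092)&(C[...,2]<.112)&(np.hypot(C[...,0]-.588,C[...,1]-.175)<.05)&(C[...,0]<.607)];
    c=np.median(q,0);v=np.linalg.svd((q-q.mean(0))[:,:2])[2][0];a=(q-c)[:,:2]@v;print(c,q.mean(0),v,np.percentile(a,[1,99]),c[:2]+v*np.percentile(a,[1,99]).mean())
E
```

```text
tip (array([ 0.5532, -0.2323,  0.073 ]), np.float64(0.0014438090011043322)) [ 0.5533 -0.2316  0.073 ] seat [ 0.5529 -0.2306  0.018 ]
tool delta to spool [ 0.4207 -0.3667  0.2534]
[0.584  0.1733 0.105 ] [0.5841 0.1734 0.1048] [-0.0789 -0.9969] [-0.0341  0.0337] [0.584  0.1735]
[0.5888 0.1686 0.1018] [0.5887 0.1691 0.1012] [-0.0733 -0.9973] [-0.0363  0.0329] [0.589  0.1703]
```

```bash
python3 -m creep '[[0.037,-0.032,0,0,0.085],[0.037,-0.032,0,0,0.085],[0.037,-0.032,0,0,0.085],[0.037,-0.032,0,0,0.085],[0.037,-0.032,0,0,0.085],[0.037,-0.032,0,0,0.085],[0.037,-0.032,0,0,0.085],[0.037,-0.032,0,0,0.085],[0.037,-0.032,0,0,0.085],[0.037,-0.032,0,0,0.085]]' 40
```

```text
time_s: 1.1
position: [0.4306, -0.0667, 0.2533]
tool_rot: [[0.922, 0.387, -0.0], [0.387, -0.922, 0.0], [-0.0, -0.0, -1.0]]
ft_force: [1.1, -1.2, 0.1]
grip_width: 0.0847
gripper_force: 0.0
```

```bash
python3 -m creep '[[0.025,-0.023,0.03,0,0.085],[0.025,-0.023,0.03,0,0.085],[0,0,0.04,0,0.085],[0,0,0,0,0.085]]'; cat >> h.py <<'E'
def delta(x,y,z,ydir=None):
    o=observe();R=o["tool_rot"];print("d",np.round(R.T@(np.array([x,y,z])-o["position"]),4),"pos",np.round(o["position"],4),"F",np.round(o["ft_force"],2),"w",round(float(o["grip_width"]),4),"q",np.round(o["q"],1),"t",o["time_s"])
    if ydir is not None:
        a=R.T@np.array([*ydir,0]);print("turn",np.degrees(np.arctan2(-a[0],a[1])))
E
python3 -c "
from h import *
delta(.4588,-.0055,.040)"
```

```text
time_s: 1.5
position: [0.4563, -0.0056, 0.1497]
tool_rot: [[0.921, 0.389, -0.009], [0.389, -0.921, 0.002], [-0.007, -0.006, -1.0]]
ft_force: [-0.4, -1.4, 0.5]
grip_width: 0.0849
gripper_force: 0.0
d [0.0031 0.0015 0.1097] pos [ 0.4563 -0.0056  0.1497] F [-0.37 -1.38  0.52] w 0.0849 q [-15.6  19.4  97.8  -0.   63.4  51.5] t 1.5
```

```bash
python3 -m creep '[[0,0,0.04,0,0.085],[0,0,0.04,0,0.085],[0,0,0.02,0,0.085],[0,0,0.008,0,0.085],[0,0,0,0,0.085],[0,0,0,0,0.085]]'; python3 - <<'E'
from h import *
delta(.4588,-.0055,.040)
E
```

```text
time_s: 2.1
position: [0.4593, -0.0074, 0.0468]
tool_rot: [[0.922, 0.387, 0.002], [0.387, -0.922, -0.001], [0.002, 0.002, -1.0]]
ft_force: [-0.1, -0.8, 1.0]
grip_width: 0.0847
gripper_force: 0.0
d [ 0.0002 -0.002   0.0068] pos [ 0.4593 -0.0074  0.0468] F [-0.14 -0.76  1.04] w 0.0847 q [-15.7  29.1 104.6   0.   46.1  51.5] t 2.1
```

```bash
python3 -m creep '[[0,-0.001,0.006,0,0.085],[0,0,0,0,0.04],[0,0,0,0,0.04],[0,0,0,0,0.04],[0,0,0,0,0.04],[0,0,0,0,0.04]]' 40; python3 - <<'E'
from h import *
delta(.4588,-.0055,.040)
im=get_image("scene");save(im,"g1.png");t=get_image("top")
a=cv2.resize(im["pixels"][110:230,200:330],None,fx=4,fy=4);b=cv2.resize(t["pixels"][195:315,225:295],None,fx=4,fy=4)
cv2.imwrite("pics/g1c.png",np.hstack([a,b])[...,::-1])
E
```

```text
time_s: 2.7
position: [0.4582, -0.006, 0.0402]
tool_rot: [[0.922, 0.388, 0.001], [0.388, -0.922, -0.0], [0.001, 0.001, -1.0]]
ft_force: [-2.7, 0.1, 8.4]
grip_width: 0.0522
gripper_force: 39.8
d [ 0.0007 -0.0002  0.0002] pos [ 0.4582 -0.006   0.0402] F [-2.7   0.08  8.41] w 0.0522 q [-15.6  29.8 105.1  -0.   45.1  51.6] t 2.7
```

View pics/g1c.png

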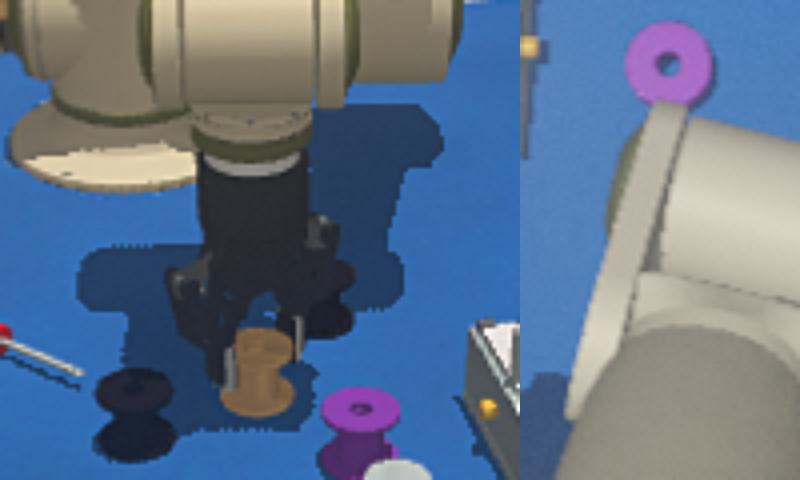

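The spool is held by its upper flange (opening 52 mm, grip 40 N), and the neighbouring spools are untouched. Next I lift it and carry it over the spindle.

```bash
python3 -m creep '[[0,0,-0.02,0,0.04],[0,0,-0.04,0,0.04],[0,0,-0.04,0,0.04],[0,0.035,-0.01,0,0.04],[0,0.04,0,0,0.04],[0,0.04,0,0,0.04],[0,0.04,0,0,0.04],[0,0.04,0,0,0.04],[0,0.035,0,0,0.04],[0,0.015,0,0,0.04]]'; python3 -m creep '[[0,0,0,0,0.04],[0,0,0,0,0.04],[0,0,0,0,0.04]]';python3 - <<'E'
from h import *
np.set_printoptions(precision=4,suppress=True)
delta(.5526,-.2318,.150)
s=get_image("scene");t=get_image("top")
H=cv2.cvtColor(s["pixels"],cv2.COLOR_RGB2HSV).astype(int)
for im,n in((s,"scene"),(t,"top")):
    H=cv2.cvtColor(im["pixels"],cv2.COLOR_RGB2HSV).astype(int);C=cloud(im)
    m=(H[...,0]<25)&(H[...,1]>70)&(H[...,2]>60)&(np.hypot(C[...,0]-.553,C[...,1]+.23)<.06)
    print(n,m.sum(),C[m].mean(0) if m.any() else "")
    if n=="scene":
        for v in range(420):
            if m[v].any():print((v,int(np.where(m[v])[0].min()),int(np.where(m[v])[0].max())),end=" ")
a=cv2.resize(s["pixels"][130:260,130:255],None,fx=4,fy=4);cv2.imwrite("pics/over.png",a[...,::-1])
E
```

```text
time_s: 3.8
position: [0.5536, -0.2347, 0.1491]
tool_rot: [[0.923, 0.386, 0.0], [0.386, -0.923, -0.001], [0.0, 0.001, -1.0]]
ft_force: [-0.6, -0.1, -0.8]
grip_width: 0.0521
gripper_force: 42.0
time_s: 4.1
position: [0.5527, -0.2307, 0.1494]
tool_rot: [[0.922, 0.388, -0.0], [0.388, -0.922, 0.001], [-0.0, -0.001, -1.0]]
ft_force: [0.1, 0.2, -0.7]
grip_width: 0.0523
gripper_force: 42.0
d [-0.0005  0.001  -0.0006] pos [ 0.5527 -0.2307  0.1494] F [ 0.11  0.22 -0.68] w 0.0523 q [-34.   31.7  75.4   0.   72.9  33.2] t 4.1
scene 441 [ 0.562  -0.2302  0.1403]
(76, 142, 142) (77, 141, 141) (82, 195, 195) (118, 149, 153) (119, 154, 154) (124, 191, 191) (187, 181, 189) (188, 179, 192) (189, 177, 193) (190, 174, 194) (191, 175, 194) (192, 176, 194) (193, 176, 194) (194, 176, 194) (195, 176, 193) (196, 176, 192) (197, 176, 190) (198, 176, 190) (199, 179, 190) (200, 179, 190) (201, 179, 193) (202, 179, 194) (203, 177, 195) (204, 177, 195) (205, 176, 195) (206, 175, 195) (207, 175, 195) (208, 175, 195) (209, 176, 194) (210, 177, 192) (211, 177, 190) (212, 179, 188) top 6 [ 0.5293 -0.2288  0.1451]
```

View pics/over.png

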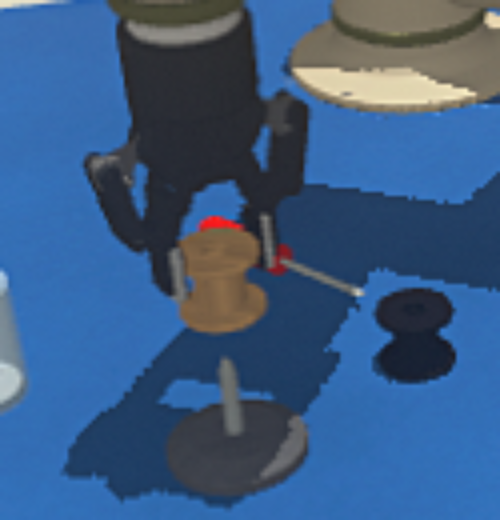

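The spool is upright in the grip, its lower flange centred near scene (185.2,206.5). The spindle's axis extended passes close to column 184.5, so I nudge 1.5 mm and go down.

```bash
python3 -m creep '[[0,0.0015,0.02,0,0.04],[0,0,0.012,0,0.04],[0,0,0.007,0,0.04],[0,0,0.007,0,0.04],[0,0,0,0,0.04],[0,0,0,0,0.04]]'; python3 - <<'E'
from h import *
delta(.5526,-.2318,.058)
E
```

```text
time_s: 4.8
position: [0.5537, -0.2333, 0.1036]
tool_rot: [[0.922, 0.387, 0.0], [0.387, -0.922, -0.0], [0.0, 0.0, -1.0]]
ft_force: [1.2, 1.0, -1.6]
grip_width: 0.0523
gripper_force: 42.0
d [-0.0005 -0.0018  0.0456] pos [ 0.5537 -0.2333  0.1036] F [ 1.24  0.97 -1.6 ] w 0.0523 q [-34.1  34.8  78.2  -0.   67.   33.1] t 4.8
```

```bash
python3 -m creep '[[0,-0.001,0.012,0,0.04],[0,0,0.012,0,0.04],[0,0,0.01,0,0.04],[0,0,0.006,0,0.04],[0,0,0,0,0.04],[0,0,0,0,0.04]]'; python3 - <<'E'
from h import *
delta(.5526,-.2318,.058)
E
```

```text
time_s: 5.4
position: [0.5533, -0.2324, 0.0634]
tool_rot: [[0.922, 0.387, 0.0], [0.387, -0.922, -0.0], [0.0, 0.0, -1.0]]
ft_force: [-0.4, -1.2, -0.5]
grip_width: 0.0521
gripper_force: 42.0
d [-0.0004 -0.0009  0.0054] pos [ 0.5533 -0.2324  0.0634] F [-0.45 -1.24 -0.47] w 0.0521 q [-34.1  37.6  80.6  -0.   61.8  33.1] t 5.4
```

```bash
python3 -m creep '[[0,0,0.003,0,0.04],[0,0,0.0015,0,0.04],[0,0,0.001,0,0.04],[0,0,0,0,0.04],[0,0,0,0,0.04]]'; python3 - <<'E'
from h import *
delta(.5526,-.2318,.058)
E
```

```text
time_s: 5.9
position: [0.5532, -0.2323, 0.0583]
tool_rot: [[0.922, 0.387, 0.0], [0.387, -0.922, -0.0], [0.0, 0.0, -1.0]]
ft_force: [-2.2, 1.5, 5.1]
grip_width: 0.0523
gripper_force: 42.3
d [-0.0004 -0.0007  0.0003] pos [ 0.5532 -0.2323  0.0583] F [-2.18  1.45  5.11] w 0.0523 q [-34.1  38.   80.8  -0.   61.1  33.1] t 5.9
```

It has touched down with 5 N upward. I release and rise straight up.

```bash
python3 -m creep '[[0,0,0,0,0.085],[0,0,0,0,0.085],[0,0,0,0,0.085],[0,0,0,0,0.085],[0,0,-0.02,0,0.085],[0,0,-0.04,0,0.085],[0,0,-0.04,0,0.085],[0,0,-0.04,0,0.085],[-0.02,-0.045,0,0,0.085],[-0.02,-0.045,0,0,0.085]]'; python3 - <<'E'
from h import *
np.set_printoptions(precision=4,suppress=True)
delta(.5855,.172,.16,(.997,-.076))
s=get_image("scene");t=get_image("top")
C=cloud(s);H=cv2.cvtColor(s["pixels"],cv2.COLOR_RGB2HSV).astype(int)
m=(H[...,0]<25)&(H[...,1]>70)&(np.hypot(C[...,0]-.553,C[...,1]+.23)<.05);print("spool z",np.percentile(C[m][:,2],[2,50,98]),C[m].mean(0))
a=cv2.resize(s["pixels"][180:260,140:240],None,fx=4,fy=4);b=cv2.resize(t["pixels"][170:250,330:430],None,fx=4,fy=4)
cv2.imwrite("pics/seat.png",np.hstack([a,b])[...,::-1])
E
```

```text
time_s: 6.9
position: [0.4811, -0.1647, 0.1986]
tool_rot: [[0.922, 0.387, 0.003], [0.387, -0.922, -0.002], [0.002, 0.002, -1.0]]
ft_force: [0.2, 0.4, -0.8]
grip_width: 0.0848
gripper_force: 0.0
d [ 0.2264 -0.2702  0.0384] pos [ 0.4811 -0.1647  0.1986] F [ 0.17  0.36 -0.75] w 0.0848 q [-32.3  20.4  86.2   0.   73.2  35. ] t 6.9
turn -62.89241874643234
spool z [0.0188 0.047  0.0632] [ 0.5622 -0.232   0.0441]
```

View pics/seat.png

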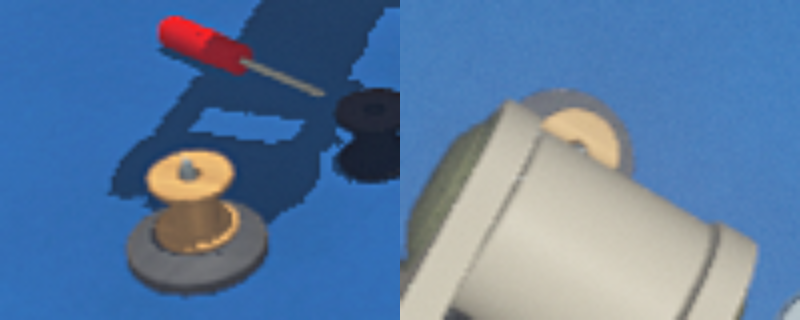

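The spool is down on the foot, spanning z from 19 to 63 mm, with the spindle tip showing through it at crop (187,165). On to the bar: travel high, then turn.

```bash
python3 -m creep '[[0.032,-0.038,0,0,0.035],[0.032,-0.038,0,0,0.035],[0.032,-0.038,0,0,0.035],[0.032,-0.038,0,0,0.035],[0.032,-0.038,0,0,0.035],[0.032,-0.038,0,0,0.035],[0.032,-0.038,0,0,0.035]]'; python3 -m creep '[[0,0,0,-8.5,0.035],[0,0,0,-8.5,0.035],[0,0,0,-8.5,0.035],[0,0,0,-8.5,0.035],[0,0,0,-8.5,0.035],[0,0,0,-8.5,0.035],[0,0,0,-8.5,0.035],[0,0,0,-3.4,0.035],[0,0,0,0,0.035],[0,0,0,0,0.035]]'; python3 - <<'E'
from h import *
delta(.584,.172,.102,(.997,-.076))
E
```

```text
time_s: 7.7
position: [0.5854, 0.1693, 0.1978]
tool_rot: [[0.922, 0.387, 0.0], [0.387, -0.922, -0.0], [0.0, 0.0, -1.0]]
ft_force: [0.1, -0.3, 0.5]
grip_width: 0.0349
gripper_force: 0.0
time_s: 8.7
position: [0.585, 0.1671, 0.1977]
tool_rot: [[0.077, 0.997, -0.0], [0.997, -0.077, 0.0], [0.0, -0.0, -1.0]]
ft_force: [-0.3, -0.0, 0.7]
grip_width: 0.0353
gripper_force: 0.0
d [ 0.0048 -0.0014  0.0957] pos [0.585  0.1671 0.1977] F [-0.25 -0.02  0.65] w 0.0353 q [ 4.8 30.1 69.8  0.  80.1  9.2] t 8.7
turn -0.054846989074009485
```

```bash
python3 -m creep '[[0.004,-0.001,0.03,0,0.035],[0,0,0.02,0,0.035],[0,0,0.02,0,0.035],[0,0,0.012,0,0.035],[0,0,0.01,0,0.035],[0,0,0.003,0,0.035],[0,0,0,0,0.035],[0,0,0,0,0.035]]'; python3 - <<'E'
from h import *
delta(.584,.172,.102,(.997,-.076))
s=get_image("scene");cv2.imwrite("pics/bar1.png",cv2.resize(s["pixels"][120:240,280:400],None,fx=4,fy=4)[...,::-1])
E
```

```text
time_s: 9.5
position: [0.5846, 0.1713, 0.1036]
tool_rot: [[0.075, 0.997, 0.001], [0.997, -0.075, 0.0], [0.0, 0.001, -1.0]]
ft_force: [-0.5, 0.8, 0.4]
grip_width: 0.0348
gripper_force: 0.0
d [ 0.0007 -0.0007  0.0016] pos [0.5846 0.1713 0.1036] F [-0.46  0.76  0.43] w 0.0348 q [ 5.2 35.5 76.8 -0.  67.6  9.5] t 9.5
turn 0.04267334688606342
```

View pics/bar1.png

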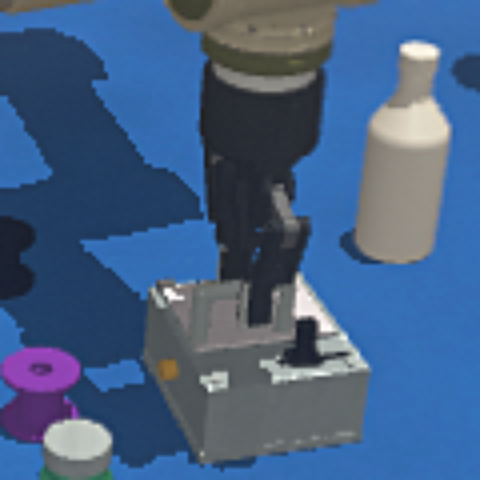

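The fingers straddle the bar, sitting slightly toward the right post at crop (262,300) against the bar's middle near 245. I shift 3 mm and close.

```bash
python3 -m creep '[[-0.003,0,0,0,0.035],[0,0,0,0,0.0],[0,0,0,0,0.0],[0,0,0,0,0.0],[0,0,0,0,0.0],[0,0,0,0,0.0]]' 30; python3 - <<'E'
from h import *
delta(.584,.172,.102)
E
```

```text
time_s: 10.15
position: [0.5837, 0.1681, 0.1031]
tool_rot: [[0.075, 0.997, -0.0], [0.997, -0.075, -0.0], [-0.0, -0.0, -1.0]]
ft_force: [-4.5, -1.8, 5.1]
grip_width: 0.011
gripper_force: 29.5
d [ 0.0039 -0.      0.0011] pos [0.5837 0.1681 0.1031] F [-4.53 -1.76  5.08] w 0.011 q [ 4.9 35.4 77.  -0.  67.6  9.2] t 10.15
```

Now the tug, in small steps up and 1:2 back toward the hinge, watching the force.

```bash
python3 -m creep '[[0,-0.001,-0.002,0,0.0],[0,0,0,0,0.0],[0,0,0,0,0]]'; python3 -m creep '[[0,-0.001,-0.002,0,0.0],[0,0,0,0,0.0],[0,0,0,0,0]]'
```

```text
time_s: 10.45
position: [0.5831, 0.1682, 0.1044]
tool_rot: [[0.075, 0.997, -0.0], [0.997, -0.075, -0.0], [-0.0, -0.0, -1.0]]
ft_force: [0.4, -2.1, -3.5]
grip_width: 0.0109
gripper_force: 29.3
time_s: 10.75
position: [0.5822, 0.1682, 0.1061]
tool_rot: [[0.075, 0.997, -0.0], [0.997, -0.075, -0.0], [-0.0, -0.0, -1.0]]
ft_force: [3.8, -1.8, -11.7]
grip_width: 0.0108
gripper_force: 29.9
```

```bash
python3 -m creep '[[0,-0.0007,-0.0015,0,0.0],[0,0,0,0,0.0],[0,0,0,0,0]]'
```

```text
time_s: 11.05
position: [0.5819, 0.1682, 0.1065]
tool_rot: [[0.075, 0.997, 0.0], [0.997, -0.075, -0.0], [-0.0, 0.0, -1.0]]
ft_force: [11.5, -0.9, -22.1]
grip_width: 0.0107
gripper_force: 29.8
```

The guard stopped hard: 22 N at about 3 mm of travel. It is caught, so I let it back down, release, rise and locate the knob.

```bash
python3 -m creep '[[0,0.0013,0.0025,0,0.0],[0,0.0013,0.002,0,0.0],[0,0,0,0,0.035],[0,0,0,0,0.035],[0,0,0,0,0.035],[0,0,-0.03,0,0.035],[0,0,-0.03,0,0.0],[0,0,-0.01,0,0.0],[0,0,0,0,0],[0,0,0,0,0]]'; python3 - <<'E'
from h import *
np.set_printoptions(precision=4,suppress=True)
t=dict(np.load("top0.npz"));s=get_image("scene");sp=s["pixels"]
H=cv2.cvtColor(sp,cv2.COLOR_RGB2HSV)[...,2].astype(int)
for v in range(195,215):print(v,H[v,344:372])
p=t["pixels"].astype(int).sum(2)//3
for v in range(178,194):print(v,p[v,178:206])
print(onz(t,195,184.6,.09))
delta(.6,.17,.09)
E
```

```text
time_s: 12.05
position: [0.5834, 0.1682, 0.1728]
tool_rot: [[0.075, 0.997, -0.002], [0.997, -0.075, -0.0], [-0.0, -0.002, -1.0]]
ft_force: [-0.1, 0.7, 0.2]
grip_width: 0.0
gripper_force: 0.0
195 [114 255 247 247 253 117 102 110 108 151 250 238 236 240 213 180 177 182
 180 181 181 181 179 181 182 183 180 182]
196 [116 108 108 255 255 117 105 109 104 151 249 238 236 239 243 219 179 179
 181 182 182 181 181 180 181 181 180 181]
197 [123 122 116 116 255  80 104 111 108 192 251 241 240 240 243 244 162 176
 181 181 181 181 181 180 181 181 181 180]
198 [125 124 122 127 255  86 109 111 106 192 254 250 252 251 248 248 242 182
 177 181 181 181 180 181 182 181 179 180]
199 [124 124 123 122 102  97 109 110 119 234 190 132 132  75 150 255 247 217
 181 180 180 181 181 181 179 180 180 181]
200 [124 126 124 126 111 101 111 108 116 228  59  36  41  40  49 149 253 244
 196 180 177 182 181 183 182 181 181 181]
201 [124 123 125 126 112 103 111 108 114 220  66  44  57  51  46 114 255 249
 255 184 177 178 177 178 179 181 179 180]
202 [126 124 125 125 103 104 109 105 139 255  23  45  51  48  45 120 255 255
[... 2821 characters left out ...]
191 191 192 188 185 185 190 189 189
 189 186 185 185 189 192 190 192 193 191]
190 [148 197 218 207 189 190 191 190 191 190 189 189 193 193 192 193 192 192
 195 194 194 192 191 192 191 191 192 195]
191 [158 197 210 197 188 190 189 191 190 190 191 194 193 193 191 191 190 190
 192 193 192 191 192 193 190 192 191 193]
192 [171 203 212 206 189 191 189 189 192 191 191 192 190 193 192 190 190 191
 191 193 191 191 193 191 192 193 192 191]
193 [182 202 203 201 189 190 189 189 192 191 190 194 196 195 193 193 193 193
 193 192 193 192 194 192 192 194 195 194]
[0.6173 0.1978 0.09  ]
d [0.003  0.0167 0.0824] pos [0.5833 0.1682 0.1724] F [ 0.11 -0.59 -0.49] w 0.0002 q [ 4.9 31.3 72.1  0.  76.8  9.2] t 12.1
```

```bash
python3 - <<'E'
from h import *
np.set_printoptions(precision=4,suppress=True)
t=dict(np.load("top0.npz"));s=dict(np.load("scene0.npz"))
for c in((193,183.8),(193.5,184.3)):print(cross(ray(t,*c),ray(s,356.1,200.2)),onz(t,*c,.09))
print("scene at .09",onz(s,356.1,200.2,.09),"plate from top",onz(t,194.7,185,.064))
x,y=.620,.199
u=np.array([.076,.997])
k=np.array([x,y])-u*.030;print("start",k);delta(*k,.094)
E
```

```text
(array([0.6194, 0.2023, 0.0874]), np.float64(0.0015314425508065241)) [0.6193 0.2025 0.09  ]
(array([0.6185, 0.2019, 0.0868]), np.float64(6.560313011344877e-06)) [0.6181 0.2014 0.09  ]
scene at .09 [0.623  0.1994 0.09  ] plate from top [0.6199 0.2028 0.064 ]
start [0.6177 0.1691]
d [0.0034 0.0344 0.0783] pos [0.5833 0.1682 0.1724] F [ 0.11 -0.59 -0.49] w 0.0002 q [ 4.9 31.3 72.1  0.  76.8  9.2] t 12.1
```

The knob is at about (0.619, 0.201), from the top view (193.3,184) and the scene view (356,200). I go down beside its -y face with the fingers shut.

```bash
python3 -m creep '[[0,0.035,0,0,0.0],[0,0,0.03,0,0.0],[0,0,0.03,0,0.0],[0,0,0.012,0,0.0],[0,0,0.006,0,0.0],[0,0,0,0,0]]'; python3 -m creep '[[0.008,0,0,0,0],[0.006,0,0,0,0.0],[0.004,0,0,0,0.0],[0.004,0,0,0,0.0],[0,0,0,0,0]]'
```

```text
time_s: 12.7
position: [0.6187, 0.1656, 0.0955]
tool_rot: [[0.075, 0.997, -0.001], [0.997, -0.075, -0.0], [-0.0, -0.001, -1.0]]
ft_force: [0.7, -0.5, 0.8]
grip_width: -0.0001
gripper_force: 0.0
time_s: 13.2
position: [0.6206, 0.1881, 0.0962]
tool_rot: [[0.075, 0.997, 0.001], [0.997, -0.075, 0.0], [0.0, 0.001, -1.0]]
ft_force: [0.9, -0.4, 0.4]
grip_width: -0.0001
gripper_force: 0.0
```

```bash
python3 -m creep '[[0.004,0,0.001,0,0],[0.004,0,0,0,0],[0,0,0,0,0.0]]'; python3 -m creep '[[0.004,0,0,0,0],[0.003,0,0,0,0],[0,0,0,0,0.0]]'
```

```text
time_s: 13.5
position: [0.6211, 0.1959, 0.0948]
tool_rot: [[0.075, 0.997, 0.0], [0.997, -0.075, 0.0], [0.0, 0.0, -1.0]]
ft_force: [-0.1, -0.3, 0.5]
grip_width: -0.0001
gripper_force: 0.1
time_s: 13.8
position: [0.6216, 0.2012, 0.0947]
tool_rot: [[0.075, 0.997, -0.001], [0.997, -0.075, -0.003], [-0.003, -0.001, -1.0]]
ft_force: [-2.1, -9.7, 2.5]
grip_width: 0.0001
gripper_force: 5.0
```

```bash
python3 -m creep '[[0.004,0,0,0,0],[0.002,0,0,0,0],[0,0,0,0,0.0]]'; python3 - <<'E'
from h import *
s=get_image("scene");cv2.imwrite("pics/k1.png",cv2.resize(s["pixels"][140:240,300:400],None,fx=5,fy=5)[...,::-1])
E
```

```text
time_s: 14.1
position: [0.6217, 0.2023, 0.0947]
tool_rot: [[0.077, 0.997, -0.004], [0.997, -0.077, -0.012], [-0.012, -0.003, -1.0]]
ft_force: [-5.8, -33.4, 6.5]
grip_width: -0.0001
gripper_force: 17.1
```

View pics/k1.png

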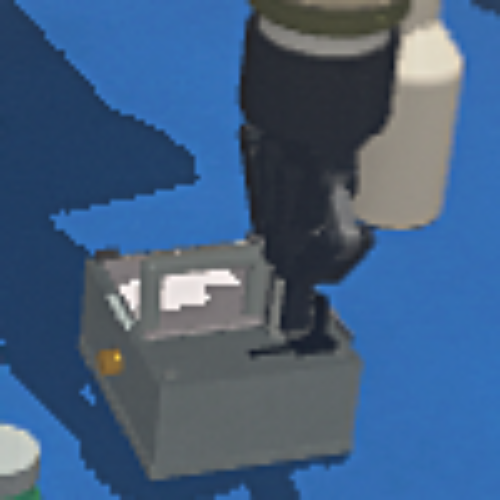

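The knob has moved from scene column 356 to about 364 (crop (322,310)), roughly 18 mm. It now stands hard against its end with 33 N, so I back off, rise and return to the bar.

```bash
python3 -m creep '[[-0.02,0,0,0,0],[0,0,-0.03,0,0],[0,0,-0.03,0,0],[0,0,-0.01,0,0.035],[-0.017,-0.037,0,0,0.035],[0,0,0,0,0.035],[0,0,0,0,0.035]]'; python3 - <<'E'
from h import *
delta(.5837,.1685,.103,(.997,-.076))
E
```

```text
time_s: 14.85
position: [0.5818, 0.1747, 0.1644]
tool_rot: [[0.075, 0.997, -0.001], [0.997, -0.075, 0.0], [0.0, -0.001, -1.0]]
ft_force: [0.7, -0.6, 0.0]
grip_width: 0.0354
gripper_force: 0.0
d [-0.0061  0.0025  0.0614] pos [0.5818 0.1747 0.1644] F [ 0.72 -0.57  0.05] w 0.0354 q [ 5.6 31.7 72.8  0.  75.6  9.8] t 14.85
turn 0.057112693525642334
```

```bash
python3 -m creep '[[-0.006,0.002,0.02,0,0.035],[0,0,0.02,0,0.035],[0,0,0.015,0,0.035],[0,0,0.007,0,0.035],[0,0,0,0,0.035],[0,0,0,0,0],[0,0,0,0,0],[0,0,0,0,0],[0,0,0,0,0],[0,0,0,0,0]]' 40;  python3 -m creep '[[0,-0.001,-0.002,0,0.0],[0,-0.001,-0.002,0,0.0],[0,-0.001,-0.002,0,0]]'
```

```text
time_s: 15.85
position: [0.5838, 0.1685, 0.1036]
tool_rot: [[0.075, 0.997, 0.0], [0.997, -0.075, 0.0], [0.0, 0.0, -1.0]]
ft_force: [-5.4, 0.8, 6.5]
grip_width: 0.0105
gripper_force: 39.4
time_s: 16.15
position: [0.5811, 0.1686, 0.1086]
tool_rot: [[0.075, 0.997, 0.0], [0.997, -0.075, 0.0], [0.0, 0.0, -1.0]]
ft_force: [1.8, 3.1, -4.4]
grip_width: 0.0107
gripper_force: 38.8
```

The guard passes the catch with only about 4 N, so it is free. I follow the arc.

```bash
python3 -m creep '[[0,-0.0044,-0.0059,0,0],[0,-0.0046,-0.0054,0,0],[0,-0.005,-0.005,0,0],[0,-0.0055,-0.0045,0,0],[0,0,0,0,0]]';python3 -m creep '[[0,-0.0058,-0.0041,0,0],[0,-0.0062,-0.0035,0,0],[0,-0.0064,-0.003,0,0],[0,0,0,0,0]]'
```

```text
time_s: 16.65
position: [0.5626, 0.17, 0.1314]
tool_rot: [[0.075, 0.997, 0.005], [0.997, -0.075, 0.0], [0.001, 0.005, -1.0]]
ft_force: [6.9, 1.4, 0.5]
grip_width: 0.0104
gripper_force: 39.6
time_s: 17.05
position: [0.5456, 0.1713, 0.1431]
tool_rot: [[0.075, 0.997, 0.01], [0.997, -0.075, 0.0], [0.001, 0.01, -1.0]]
ft_force: [7.1, 1.3, 7.1]
grip_width: 0.0105
gripper_force: 39.5
```

```bash
python3 -m creep '[[0,-0.0065,-0.0035,0,0],[0,-0.0069,-0.003,0,0],[0,-0.006,-0.0015,0,0],[0,0,0,0,0],[0,0,0,0,0]]';python3 - <<'E'
from h import *
np.set_printoptions(precision=4,suppress=True)
delta(.5837-.0618,.17,.1036+.0428)
s=get_image("scene");t=get_image("top");cv2.imwrite("pics/end.png",np.hstack([cv2.resize(s["pixels"][120:260,170:370],None,fx=4,fy=4)])[...,::-1])
o=observe();d=np.array([o["position"][0]-(.5837-.072),o["position"][2]-.1036+.038]);print("guard deg",np.degrees(np.arctan2(d[1],d[0]))-27.8,np.hypot(*d))
E
```

```text
time_s: 17.55
position: [0.526, 0.1728, 0.1507]
tool_rot: [[0.075, 0.997, 0.008], [0.997, -0.075, 0.001], [0.001, 0.008, -1.0]]
ft_force: [4.8, 1.6, 8.7]
grip_width: 0.0102
gripper_force: 39.4
d [-0.0031 -0.0039  0.0043] pos [0.526  0.1728 0.1507] F [4.77 1.64 8.7 ] w 0.0102 q [ 5.9 27.4 83.3 -0.  68.8 10.3] t 17.55
guard deg 52.610137607247296 0.08630857640224782
```

View pics/end.png

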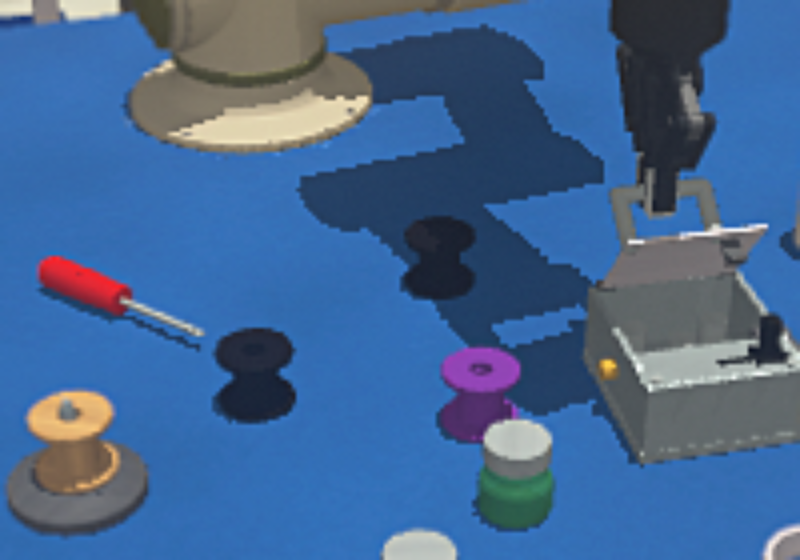

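The guard is up and held by its bar at crop (662,195). The spool is seated at (70,440), the knob is at the far end at (770,340), and the other things look undisturbed. One check of the plate's angle by depth.

```bash
python3 - <<'E'
from h import *
s=get_image("scene");C=cloud(s)[172:192,320:366].reshape(-1,3)
u=np.array([.997,-.076]);X=C[:,:2]@u;Y=C[:,:2]@np.array([.076,.997])
m=(X<.62)&(X>.45)&(C[:,2]>.06)&(C[:,2]<.15);c=C[m];X=X[m]
best=max(((abs((X-X[i])*np.sin(a)-(c[:,2]-c[i,2])*np.cos(a))<.003).sum(),a) for i in range(0,len(X),5) for a in np.radians(np.arange(20,75,1)))
print(len(X),best[0],np.degrees(best[1]))
delta(0,0,0)
E
```

```text
488 369 53.0
d [-0.2121 -0.5128  0.1463] pos [0.5261 0.1728 0.1507] F [ 5.44  3.45 10.03] w 0.0102 q [ 5.9 27.5 83.3 -0.  68.8 10.3] t 17.7
```

The plate itself measures 53 degrees, and the hold is steady. I hand in.

```bash
python3 -c "
from rig import close_job
print(close_job())"
```

```text
the job is handed in; nothing more can be done
None
```

The job is handed in at about 17.7 s: the spool sits on the stand's foot, the tug found the guard caught, the catch knob was slid to its end stop, and the guard is held open by its bar at about 53 degrees.

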